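Hang the lift-off light shield on its hinge post

TASK

Take the orange light-shield leaf out of its holder and hang it on the hinge post beside the inspection stage: lower it, keeping hold of it, until both hinge sleeves are fully home on the two brass pintles, then let go of it. Leave the blue leaf standing in its holder.

Things in the scene. Friction and masses are not known exactly. Their poses are not given: they have to be found in the camera images.
- shield: The orange leaf to hang: flat, 130 wide (along y), 150 high, 10 thick (along x), about 0.25 kg; origin at the middle of its lower edge, z up. Two steel hinge sleeves on its +y edge: upright open rings, 28 inside, 36 outside, 22 high, both on the axis x = 0, y = +87, undersides at z = 20 and 125. It starts upright in a grey slot, 13 wide, walls 40 high: pull it straight up.
- shield_grip (a point): Centre of the orange leaf's black grip tab (same axes as the leaf, directly above its lower edge's middle by 170): the tab is 50 wide along y, 14 thick along x and 40 high, centred on top of the leaf's upper edge, about over its balance point. The sleeves' undersides are 45 and 150 below this point.
- pintle_upper (a point): Foot of the upper brass pintle on the fixed hinge post, 155 above the table. Tapered upright pin, 24 wide at the foot, 6 at the tip, 24 high, on a bracket 6 thick where the sleeve rests, its underside level with this point. The post stands 42 off on the +y side, so the leaf comes in from -y, its sleeves towards +y. Hung, it swings freely; any swing angle clear of the post will do.
- pintle_lower (a point): Foot of the lower pintle, 50 above the table, same pin and bracket, 105 straight below the upper one. The lower sleeve must pass between this pin's tip and the upper bracket: bring the leaf in sideways 25 to 75 higher than it will hang (45 is good), then straight down onto both pins. The stage base around it is at most 22 high.
- blue_leaf_grip (a point): Centre of the grip tab of the other leaf, blue, of the same shape and sizes, standing in a holder of its own and to be left there. The two holders stand about 120 to 220 apart in x, both on the robot's right (y below -0.15); either leaf may be the nearer. The orange leaf, carried low, must not brush it.
Mind the look-alikes: they are no part of the job. Of the things that look like the shield, the middle-sized one is meant.

How it is judged:
On the way:
1. the orange leaf is lowered fully home on both pintles while still held (x of pintle_upper in the frame of shield_grip between -0.008 and 0.008 m and y of pintle_upper in the frame of shield_grip between 0.077 and 0.097 m and z of pintle_upper in the frame of shield_grip between -0.053 and -0.037 m and x of pintle_lower in the frame of shield_grip between -0.008 and 0.008 m and y of pintle_lower in the frame of shield_grip between 0.077 and 0.097 m and z of pintle_lower in the frame of shield_grip between -0.158 and -0.142 m and contact force between the fingers and shield above 1 N), for 0.2 s.
At the end, for the whole second after the job is handed in: The orange leaf hangs upright (within 10 degrees) and at rest on the post, both sleeves fully home over both pintles (each pintle's foot within 8 mm in height and 8 to 10 mm sideways of its sleeve's mouth), and the blue leaf is still in its holder, within 30 mm of its start (x of pintle_upper in the frame of shield_grip between -0.008 and 0.008 m and y of pintle_upper in the frame of shield_grip between 0.077 and 0.097 m and z of pintle_upper in the frame of shield_grip between -0.053 and -0.037 m and x of pintle_lower in the frame of shield_grip between -0.008 and 0.008 m and y of pintle_lower in the frame of shield_grip between 0.077 and 0.097 m and z of pintle_lower in the frame of shield_grip between -0.158 and -0.142 m and angle between shield_grip's own z axis and vertical below 0.17 rad and linear speed of shield below 0.03 m/s and distance of blue_leaf_grip from where it was at the start of the episode below 0.03 m); the robot touches nothing.
It fails at once if the blue leaf is moved by more than 30 mm (distance of blue_leaf_grip from where it was at the start of the episode above 0.03 m).
It also fails if it takes over 42 s, if anything falls off the work surface, if the arm or the gripper's body presses on something with over 40 N, if the wrist force passes 120 N, or if a joint passes its speed limit or range.

ROBOT

A 6-joint arm with a two-finger parallel gripper is mounted at the origin on the work surface. World frame = base frame: x ahead of the robot, y to its left, z up, the work surface at z = 0. Lengths are in m, angles in rad, forces in N, time in s.
With the tool pointing down it reaches from about 0.375 to 0.9 m from the base axis. Payload 3.1 kg.
Tool frame: the origin (TCP) lies between the finger pads; the fingertips stand 11 mm ahead of it and the grasp point (between the pads) lies 8 mm behind it; z points along the fingers, y is the line along which they close (so a half turn about z gives the same grasp; the last joint's range is limited). The gripper opens to 87 mm and grips with 3 to 60 N. Pads are 19 mm wide; open, the fingers measure 117 mm over their backs; the gripper's body (75 mm by 190 mm) begins 51 mm behind the grasp point.
Start: joints at [1.077, 0.527, 1.433, -0, 1.181, -0.178], TCP at [0.193, 0.594, 0.207] pointing down, gripper open.
Joint ranges: [-3.08, 3.08], [-0.75, 2.2], [0.22, 2.44], [-1.43, 4.57], [0, 2.65], [-2.85, 2.85]. Speed limits (rad/s): [2.79, 2.79, 3.14, 3.14, 3.14, 3.14].

INTERFACE

Orientations are given as a unit quaternion [x, y, z, w].
In Python, from rig import robot gives the robot as it stands.
- The arm moves only by the tool move_arm, never from a script. Its argument "moves" is text: rows parted by semicolons, each of 7 numbers parted by spaces: the shift along the tool's x, y, z in units of 100 mm (1.0 is 100 mm), then the turn, a rotation vector about the tool's x, y, z in units of 90 degrees (1.0 is 90 degrees), then the opening, from 0 (shut) to 1 (fully open). A call has 1 to 12 rows; each row is the pose to reach, as a shift and turn from the pose commanded when the call began, along the tool's axes at that moment; what a row does not reach only later rows make up. A row lasts 1/10 s, in which the tool goes at most 50 mm and 8.59 degrees, less where a joint would pass 70% of its speed; a pose out of reach is approached as far as the arm can. A call with a number of a shift or a turn outside -1 to 1 is refused whole. A call with a gripper value outside its range is refused whole. The fingers move at their own pace and stop on an object; "squeeze" is the grip in N (left out, the last holds). Time passes only in rows, so rows that repeat a pose let the fingers close. It gives the time, the measured TCP pose, the force, the opening and the grip force at its end, in the units of the state.
- robot.get_obs(): the state, without advancing time (a new reading comes with each control period).
- robot.camera(name): name is "scene" or "top" or "wrist"; returns a dict with "image" (420x560x3 uint8, red, green, blue), "intrinsics" (3x3 intrinsics, pixels), "dist_coeffs" ([k1, k2, p1, p2, k3] as OpenCV has them; the pictures are not rectified), "extrinsics" (4x4, takes a point from world to camera coordinates). Camera axes: x right, y up, looking along -z (the intrinsics and any distortion apply to the point x, -y, -z); pixel columns grow to the right and rows downward; lengths in m; the calibration is good to about 2 mm. A picture is of the moment at which its call begins. There is no depth.
- robot.hand_in(): hands the job in; it is judged then, once.
The state is a dict: "time": time; "q": joint angles; "joint_velocities": joint speeds; "joint_torque": joint torques, N m; "position": TCP position; "tool_rot": TCP orientation; "ft_force": force on the tool from outside, world axes, zero at the start; "moment": the same for the moment, N m; "grip_width": finger opening in m; "grip_force": force on a finger pad.
Only numpy, scipy, OpenCV 4.12 (cv2) and the standard library are available. Lean on these libraries where they do the work, as an engineer would, in place of code of your own. Each camera call takes 0.05 s, during which the arm holds its last target. There are 200 camera calls.

## Working session

There is one attempt and no reset: what is moved stays moved. The work goes in short steps, Python scripts to look and compute and a tool call to move; the robot and the scene stay as the last step left them, time stands still between calls to the robot, and variables do not carry over. Pictures are saved under pics/ and viewed, at most 10 in all, crops included, and the job is handed in when it is done.

Besides the shell and the picture viewer there is one more tool, called after "Emit:" as name(argument=value, ...) on one line, values as JSON. move_arm: Moves the arm, as the interface text tells. Shifts and turns lie within -1 to 1; 1 stands for 100 mm of shift or 90 degrees of turn. Its arguments: {"type":"object","properties":{"moves":{"type":"string"},"squeeze":{"type":"number"}},"required":["moves"]}

```bash
mkdir -p pics; ls
cat > h.py <<'E'
import numpy as np, cv2
from rig import robot
def snap(n,save=None):
    c=robot.camera(n)
    if save: cv2.imwrite('pics/'+save,c["image"][:,:,::-1])
    return c
def rays(c,px):
    K=np.array(c["intrinsics"]);D=np.array(c["dist_coeffs"]);E=np.array(c["extrinsics"])
    u=cv2.undistortPoints(np.array(px,float).reshape(-1,1,2),K,D).reshape(-1,2)
    d=np.c_[u[:,0],-u[:,1],-np.ones(len(u))]
    R=E[:3,:3];o=-R.T@E[:3,3]
    d=d@R
    return o,d/np.linalg.norm(d,axis=1)[:,None]
def plane(c,px,z):
    o,d=rays(c,px); return o+d*((z-o[2])/d[:,2])[:,None]
def proj(c,P):
    K=np.array(c["intrinsics"]);D=np.array(c["dist_coeffs"]);E=np.array(c["extrinsics"])
    p=np.array(P,float).reshape(-1,3)@E[:3,:3].T+E[:3,3]
    p=p*[1,-1,-1]
    return cv2.projectPoints(p,np.zeros(3),np.zeros(3),K,D)[0].reshape(-1,2)
def tri(c1,p1,c2,p2):
    o1,d1=rays(c1,[p1]);o2,d2=rays(c2,[p2]);d1=d1[0];d2=d2[0]
    A=np.c_[d1,-d2];s=np.linalg.lstsq(A,o2-o1,rcond=None)[0]
    a=o1+s[0]*d1;b=o2+s[1]*d2
    return (a+b)/2,np.linalg.norm(a-b)
E
python3 - <<'E'
from h import *
a=snap("scene");b=snap("top")
cv2.imwrite('pics/a.png',a["image"][:,:,::-1]);cv2.imwrite('pics/b.png',b["image"][:,:,::-1])
for c in(a,b):
    print(np.round(rays(c,[[280,210]]),3),c["intrinsics"][0][0])
print(robot.get_obs()["tool_rot"])
E
```

```text
picsTraceback (most recent call last):
  File "<stdin>", line 5, in <module>
    return _wrapfunc(a, 'round', decimals=decimals, out=out)
    return _wrapit(obj, method, *args, **kwds)
    conv = _array_converter(obj)
ValueError: setting an array element with a sequence. The requested array has an inhomogeneous shape after 1 dimensions. The detected shape was (2,) + inhomogeneous part.
```

View pics/a.png

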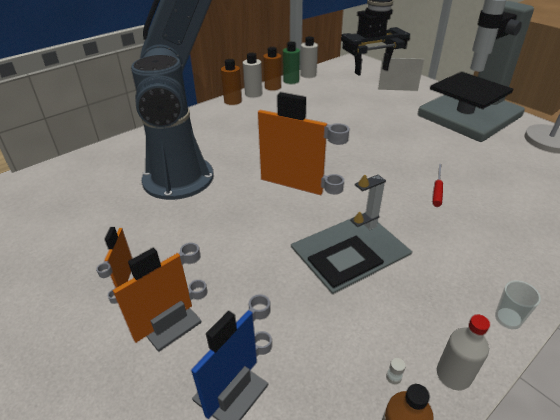

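View pics/b.png

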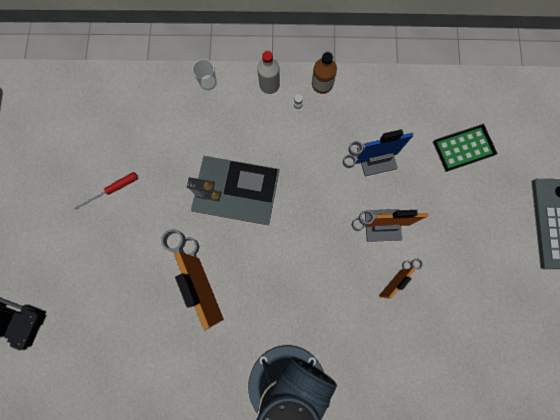

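Orange candidates (top view): a large leaf at (195,285), a middle leaf in its grey holder at (398,218), and a small leaf at (398,282). In the scene view they are at (292,150), (155,298) and (119,260). By the description I choose the middle-sized one, which stands in the slot. The blue leaf is at top (383,148). The brass pintles are at top (208,185)/(214,196) and scene (365,181)/(359,217).

Run:
```python
from h import *
a=snap("scene");b=snap("top")
for c in(a,b):
    o,d=rays(c,[[280,210]]);print(o.round(3),d.round(3),c["intrinsics"][0][0])
def comps(c,m,mn=25):
    n,l,s,ce=cv2.connectedComponentsWithStats(m.astype(np.uint8))
    return [(ce[i].round(1),s[i],l==i) for i in range(1,n) if s[i][4]>=mn]
for nm,c,rois in(("scene",a,{"or":(110,225,215,345),"blue":(190,290,275,415),"pin":(345,165,390,230)}),("top",b,{"or":(350,200,435,245),"blue":(340,125,420,180),"pin":(185,170,230,210)})):
    im=c["image"];hsv=cv2.cvtColor(im,cv2.COLOR_RGB2HSV)
    for k,(x0,y0,x1,y1) in rois.items():
        R=np.zeros(im.shape[:2],bool);R[y0:y1,x0:x1]=1
        H,S,V=[hsv[...,i].astype(int) for i in range(3)]
        ms={"black":(V<45)} if k!="pin" else {"brass":(H>12)&(H<30)&(S>90)}
        for q,m in ms.items():
            for ce,s,l in comps(c,m&R,12):
                pts=np.argwhere(l)[:,::-1].astype(np.float32)
                print(nm,k,q,ce,s,cv2.boxPoints(cv2.minAreaRect(pts)).round(1).tolist())
A=cv2.resize(a["image"][215:415,80:300],None,fx=2,fy=2,interpolation=2)
B=cv2.resize(b["image"][120:300,330:440],None,fx=2.2,fy=2.2,interpolation=2)
P=cv2.resize(b["image"][165:225,180:290],None,fx=3,fy=3,interpolation=2)
P2=cv2.resize(a["image"][165:235,330:400],None,fx=3,fy=3,interpolation=2)
o=np.zeros((600,800,3),np.uint8)
for im,(x,y) in((A,(0,0)),(B,(450,0)),(P,(0,410)),(P2,(450,400))):
    h=min(im.shape[0],600-y);o[y:y+h,x:x+im.shape[1]]=im[:h]
cv2.imwrite('pics/c.png',o[:,:,::-1])
```

```text
[ 0.97  -0.411  0.704] [[-0.595  0.49  -0.637]] 419.7497486954358
[0.261 0.012 1.112] [[ 0.19   0.014 -0.982]] 390.1583458930256
scene or black [112.6 237.1] [110 227   8  22 129] [[110.0, 227.0], [117.0, 227.0], [117.0, 248.0], [110.0, 248.0]]
scene or black [144.1 263.4] [128 248  33  32 597] [[126.19999694824219, 261.3999938964844], [154.1999969482422, 247.39999389648438], [163.39999389648438, 265.79998779296875], [135.39999389648438, 279.79998779296875]]
scene or black [211.  335.7] [206 325   9  20 124] [[206.0, 325.0], [214.0, 325.0], [214.0, 344.0], [206.0, 344.0]]
scene blue black [221.2 331.5] [206 311  31  42 690] [[200.5, 338.5], [229.0, 310.0], [243.0, 324.0], [214.5, 352.5]]
scene pin brass [363.4 181.9] [358 175  11  13  90] [[356.5, 182.5], [364.5, 174.5], [371.5, 181.5], [363.5, 189.5]]
scene pin brass [358.4 218. ] [354 212  10  12  79] [[351.79998779296875, 214.39999389648438], [360.5, 211.5], [363.79998779296875, 221.39999389648438], [355.1000061035156, 224.3000030517578]]
top or black [404.4 213.6] [393 210  24   9 172] [[392.6000061035156, 210.3000030517578], [415.8999938964844, 209.10000610351562], [416.29998779296875, 216.8000030517578], [393.0, 218.0]]
top or black [383.4 229.5] [372 227  26   4  38] [[372.0, 230.0], [372.0, 227.0], [397.0, 227.0], [397.0, 230.0]]
top blue black [390.9 136.4] [380 130  23  14 192] [[378.79998779296875, 134.39999389648438], [401.20001220703125, 129.39999389648438], [403.20001220703125, 138.39999389648438], [380.79998779296875, 143.39999389648438]]
top blue black [378.9 160.8] [368 157  25   8  71] [[367.5, 160.10000610351562], [392.0, 156.89999389648438], [392.5, 161.1999969482422], [368.1000061035156, 164.39999389648438]]
top pin brass [207.5 185.3] [203 181  10  10  69] [[201.5, 185.5], [207.5, 179.5], [213.5, 185.5], [207.5, 191.5]]
top pin brass [214.8 194.6] [211 191   9   8  54] [[209.5, 194.5], [214.5, 189.5], [220.0, 195.0], [215.0, 200.0]]
```

View pics/c.png

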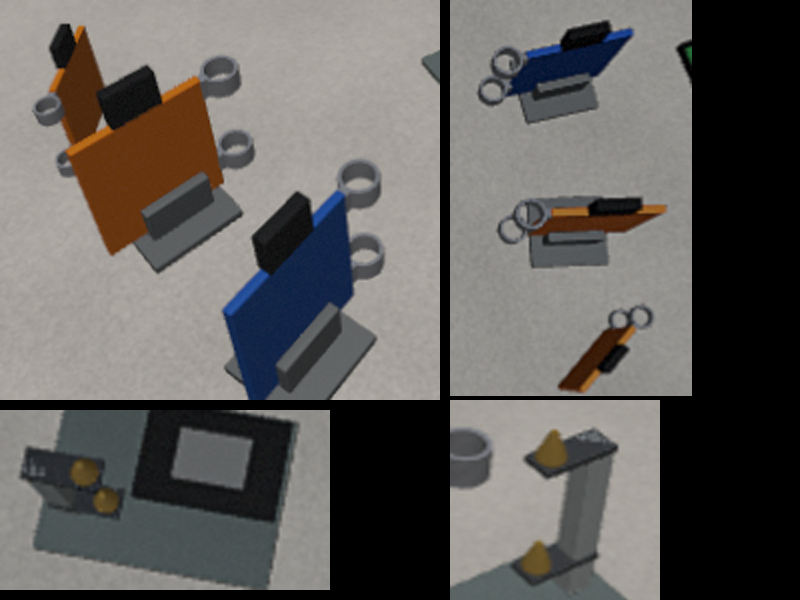

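Run:
```python
from h import *
a=snap("scene");b=snap("top")
for s,t in(((363.4,182.5),(207.5,185.3)),((358.4,218.5),(214.8,194.6))):
    print("pin",*[np.round(v,4) for v in tri(a,s,b,t)])
print("pin planes z.163",plane(b,[[207.5,185.3]],.165).round(4),plane(b,[[214.8,194.6]],.06).round(4),plane(a,[[363.4,182]],.165).round(4),plane(a,[[358.4,218]],.06).round(4))
# pixel-level side edges of leaf in top view: orange mask upper boundary
im=b["image"]
for nm,(x0,y0,x1,y1) in {"or":(385,203,432,240),"bl":(365,125,420,170)}.items():
    g=im[y0:y1,x0:x1].astype(int)
    if nm=="or": top=(g[...,0]>170)&(g[...,2]<90)
    else: top=(g[...,2]>120)&(g[...,0]<80)
    black=g.max(2)<50
    for q,m in(("edge",top),("black",black)):
        ys,xs=np.nonzero(m)
        print(nm,q,len(xs))
    cols=[(x+x0,y0+np.nonzero(black[:,x])[0].min()) for x in range(black.shape[1]) if black[:28 if nm=="or" else 22,x].any()]
    P=plane(b,cols,.193);k=np.polyfit(P[:,1],P[:,0],1);print(nm,"tab top +x edge slope",k.round(3),"y range",P[:,1].min().round(4),P[:,1].max().round(4),cols[0],cols[-1])
    if len(np.nonzero(top)[0])>20:
        ys,xs=np.nonzero(top);P=plane(b,np.c_[xs+x0,ys+y0],.153);k=np.polyfit(P[:,1],P[:,0],1);print("leaf top slope",k.round(3),P.mean(0).round(4),P[:,1].min().round(4),P[:,1].max().round(4))
o=robot.get_obs();print(o["tool_rot"],o["time"])
```

```text
pin [0.5068 0.2104 0.1574] 0.0001
pin [0.5072 0.2102 0.0527] 0.0001
pin planes z.163 [[0.5048 0.2088 0.165 ]] [[0.5056 0.2089 0.06  ]] [[0.512  0.2033 0.165 ]] [[0.5112 0.2046 0.06  ]]
or edge 0
or black 201
or tab top +x edge slope [-0.717  0.243] y range -0.301 -0.2249 (385, np.int64(230)) (416, np.int64(210))
bl edge 82
bl black 299
bl tab top +x edge slope [-0.225  0.578] y range -0.2923 -0.197 (371, np.int64(146)) (409, np.int64(138))
leaf top slope [-0.25   0.576] [ 0.6382 -0.2482  0.153 ] -0.314 -0.1907
[ 1.56771721e-01  9.87634803e-01 -3.28994351e-04 -1.23116828e-04] 0.3
```

Run:
```python
from h import *
a=snap("scene");b=snap("top")
im=b["image"]
print("tab edge",plane(b,[[393,210],[416.5,209.2]],.193).round(4).tolist())
r=[(330+(530-450)/2.2,120+213/2.2),(330+(508-450)/2.2,120+62/2.2)]
print("rings",plane(b,r,.15).round(4).tolist())
tip=[(330+(666-450)/2.2,120+209/2.2),(330+(633-450)/2.2,120+33/2.2)]
print("leaf -y top",plane(b,tip,.153).round(4).tolist())
# scene: upper ring centre, tab
print("ring tri",tri(a,(80+220/2,215+68/2),b,r[0]),tri(a,(80+360/2,215+176/2),b,r[1]))
print(im[205:222:1,425].tolist())
o=robot.get_obs();print(o["position"])
```

```text
tab edge [[0.4439, -0.2457, 0.193], [0.4468, -0.3023, 0.193]]
rings [[0.4339, -0.1904, 0.15], [0.6142, -0.1687, 0.15]]
leaf -y top [[0.4406, -0.3445, 0.153], [0.6517, -0.3168, 0.153]]
ring tri (array([ 0.43350531, -0.18883605,  0.1542264 ]), np.float64(0.0014859844019749389)) (array([ 0.61447803, -0.16652736,  0.15231266]), np.float64(0.004201036270659864))
[[145, 144, 140], [143, 141, 137], [139, 137, 132], [140, 138, 135], [140, 137, 134], [141, 140, 136], [139, 139, 138], [142, 136, 134], [151, 102, 50], [155, 94, 30], [157, 99, 38], [146, 86, 33], [99, 79, 72], [140, 141, 141], [147, 146, 143], [148, 145, 143], [144, 142, 140]]
[0.19342545 0.59418577 0.20661079]
```

Emit:
move_arm(moves="-0.2 -0.2 -0.5 0 0 0.09 1; -0.5 -0.5 -1 0 0 0.18 1; -0.8 -0.8 -1 0 0 0.27 1; -1 -1 -1 0 0 0.36 1; -1 -1 -1 0 0 0.45 1; -1 -1 -1 0 0 0.54 1; -1 -1 -1 0 0 0.63 1; -1 -1 -1 0 0 0.72 1; -1 -1 -1 0 0 0.766 1; -1 -1 -1 0 0 0.766 1")

```text
time: 1.4
position: [0.2576, 0.4681, 0.3068]
tool_rot: [0.688, 0.726, 0.0, -0.0]
ft_force: [-0.5, -0.3, -0.2]
grip_width: 0.087
grip_force: 0.0
```

Emit:
move_arm(moves="-0.33 0.33 0 0 0 0 1; -0.67 0.67 0 0 0 0 1; -1 1 0 0 0 0 1; -1 1 0 0 0 0 1")

```text
time: 1.8
position: [0.367, 0.3706, 0.3068]
tool_rot: [0.69, 0.724, 0.0, 0.001]
ft_force: [0.5, -0.5, 0.2]
grip_width: 0.087
grip_force: 0.0
```

Emit:
move_arm(moves="-0.33 0.33 0 0 0 0 1; -0.67 0.67 0 0 0 0 1; -1 1 0 0 0 0 1; -1 1 0 0 0 0 1")

```text
time: 2.2
position: [0.4721, 0.2761, 0.3067]
tool_rot: [0.69, 0.724, 0.001, 0.001]
ft_force: [-0.1, 0.2, -0.0]
grip_width: 0.0873
grip_force: 0.0
```

Emit:
move_arm(moves="-0.5 0 0 0 0 0 1; -1 0 0 0 0 0 1; -1 0 0 0 0 0 1; -1 0 0 0 0 0 1")

```text
time: 2.6
position: [0.4727, 0.1794, 0.3069]
tool_rot: [0.689, 0.725, 0.0, -0.001]
ft_force: [0.4, 0.5, 0.1]
grip_width: 0.0868
grip_force: 0.0
```

Run:
```python
from h import *
o=robot.get_obs();print(o["time"],o["position"],o["tool_rot"])
c=snap("wrist","d.png")
print(*[v.round(3) for v in rays(c,[[280,210]])])
print(proj(c,[[.507,.21,.165],[.507,.21,.06]]))
```

```text
2.6 [0.47268078 0.17936819 0.30688863] [ 6.88612021e-01  7.25129737e-01  2.84025040e-04 -5.17716602e-04]
[0.469 0.262 0.484] [[ 0.031 -0.301 -0.953]]
[[315.56796234 157.06183583]
 [305.6307362  141.35522968]]
```

View pics/d.png

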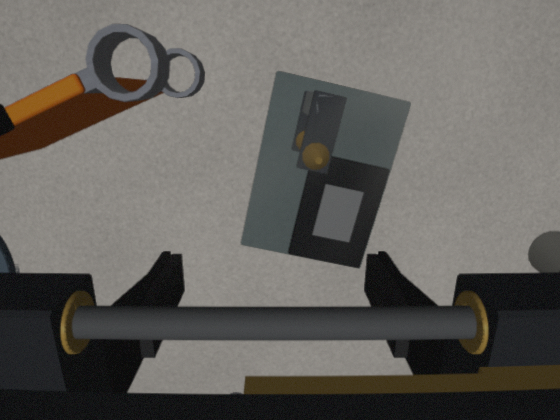

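The wrist view shows the upper pintle at (317,156), within 2 px of the prediction. The lower pintle is at about (302,140) and partly hidden. Next I move on to the leaf.

Emit:
move_arm(moves="-0.5 0 0 0 0 0 1; -1 0 0 0 0 0 1; -1 0 0 0 0 0 1")

```text
time: 2.95
position: [0.4792, 0.0767, 0.3068]
tool_rot: [0.689, 0.725, -0.0, 0.001]
ft_force: [-0.1, 0.4, 0.3]
grip_width: 0.0872
grip_force: 0.0
```

Emit:
move_arm(moves="-0.5 0 0 0 0 0 1; -1 0 0 0 0 0 1; -1 0 0 0 0 0 1")

```text
time: 3.25
position: [0.4852, -0.0234, 0.3069]
tool_rot: [0.689, 0.724, -0.0, 0.001]
ft_force: [0.8, 0.6, -0.1]
grip_width: 0.0871
grip_force: 0.0
```

Emit:
move_arm(moves="-0.5 0 0 0 0 0 1; -1 -0.2 0 0 0 0 1; -1 -0.2 0 0 0 0 1")

```text
time: 3.55
position: [0.4691, -0.1234, 0.3067]
tool_rot: [0.689, 0.725, -0.0, 0.0]
ft_force: [0.6, 0.6, 1.0]
grip_width: 0.0872
grip_force: 0.0
```

Emit:
move_arm(moves="-0.5 -0.2 0 0 0 0 1; -0.8 -0.3 0 0 0 0 1; -0.8 -0.3 0 0 0 0 1; -0.8 -0.3 0 0 0 0 1")

```text
time: 3.95
position: [0.444, -0.2009, 0.3066]
tool_rot: [0.688, 0.726, 0.001, -0.001]
ft_force: [-0.1, -0.0, -0.5]
grip_width: 0.0872
grip_force: 0.0
```

Run:
```python
from h import *
o=robot.get_obs();print(o["time"],o["position"],o["tool_rot"])
c=snap("wrist","e.png")
print(proj(c,[[.438,-.277,.194],[.434,-.19,.15]]))
```

```text
3.95 [ 0.4439939  -0.20091813  0.30660662] [ 6.87916920e-01  7.25788774e-01  7.76490038e-04 -6.02653802e-04]
[[261.89153497 283.70906008]
 [263.01535619 173.60937594]]
```

View pics/e.png

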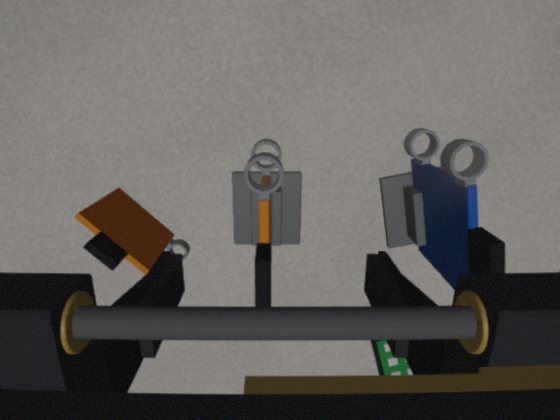

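The upper sleeve is at (264.5,174.5), against a prediction of (263,173.6), and the tab column is about 263, so the measurements agree. I'll descend and grip.

Emit:
move_arm(moves="-0.4 -0.1 0 0 0 0 1; -0.76 -0.1 0.1 0 0 0 1; -0.76 -0.1 0.5 0 0 0 1; -0.76 -0.1 0.8 0 0 0 1; -0.76 -0.1 0.8 0 0 0 1")

```text
time: 4.5
position: [0.4357, -0.275, 0.223]
tool_rot: [0.687, 0.726, 0.0, -0.005]
ft_force: [-0.0, 0.3, 0.3]
grip_width: 0.0867
grip_force: 0.0
```

Emit:
move_arm(moves="0 0 0.3 0 0 0 1; 0 0 0.59 0 0 0 1; 0 0 0.59 0 0 0 1; 0 0 0.59 0 0 0 0; 0 0 0.59 0 0 0 0; 0 0 0.59 0 0 0 0; 0 0 0.59 0 0 0 0; 0 0 0.59 0 0 0 0; 0 0 0.59 0 0 0 0; 0 0 0.59 0 0 0 0; 0 0 0.59 0 0 0 0", squeeze=35)

```text
time: 5.6
position: [0.4372, -0.2794, 0.1677]
tool_rot: [0.688, 0.725, 0.0, -0.0]
ft_force: [-0.3, 0.0, 0.9]
grip_width: 0.031
grip_force: 0.0
```

Emit:
move_arm(moves="0 0 0 0 0 0 0; 0 0 0 0 0 0 0; 0 0 0 0 0 0 0; 0 0 0 0 0 0 0; 0 0 0 0 0 0 0; 0 0 0 0 0 0 0")

```text
time: 6.2
position: [0.4373, -0.2793, 0.1677]
tool_rot: [0.688, 0.725, 0.0, 0.0]
ft_force: [0.6, -0.6, -0.5]
grip_width: 0.0134
grip_force: 35.0
```

Emit:
move_arm(moves="0 0 -0.1 0 0 0 0; 0 0 -0.25 0 0 0 0; 0 0 -0.45 0 0 0 0; 0 0 -0.65 0 0 0 0; 0 0 -0.85 0 0 0 0; 0 0 -1 0 0 0 0; 0 0 -1 0 0 0 0")

```text
time: 6.9
position: [0.4382, -0.2803, 0.2703]
tool_rot: [0.688, 0.726, -0.0, 0.003]
ft_force: [0.1, -0.5, -2.4]
grip_width: 0.0138
grip_force: 35.0
```

Run:
```python
from h import *
o=robot.get_obs();print(o["time"],o["position"],o["tool_rot"],o["grip_width"],o["grip_force"],o["ft_force"])
a=snap("scene");b=snap("top");w=snap("wrist")
A=a["image"][130:330,90:330];B=cv2.resize(b["image"][110:250,330:450],None,fx=1.43,fy=1.43);W=w["image"][60:260,180:360]
cv2.imwrite('pics/f.png',np.hstack([A,B[:200],W])[:,:,::-1])
```

```text
6.9 [ 0.43816743 -0.28025996  0.27025756] [ 6.88110607e-01  7.25601406e-01 -1.99573189e-04  2.52042895e-03] 0.013791662595692528 34.98732805252075 [ 0.13229328 -0.51859182 -2.42160888]
```

View pics/f.png

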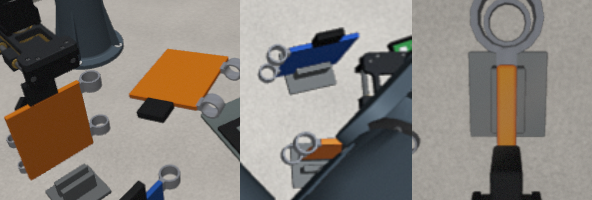

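The leaf is held straight. The large look-alike at scene (270,205) now seems to lie flat, so I'm checking whether it blocks the hanging spot.

Run:
```python
from h import *
a=snap("scene","g.png");b=snap("top");w=snap("wrist","gw.png")
im=a["image"].astype(int)
m=((im[...,0]>150)&(im[...,2]<80)).astype(np.uint8);m[:, :205]=0;m[300:]=0
n,l,s,ce=cv2.connectedComponentsWithStats(m);i=1+np.argmax(s[1:,4])
bx=cv2.approxPolyDP(max(cv2.findContours((l==i).astype(np.uint8),0,2)[0],key=cv2.contourArea),5,True).reshape(-1,2)
print(bx.tolist(),plane(a,bx,.01).round(3).tolist())
# grip: ring centre in wrist image (crop offset 180,60), ring at height grip-? 
o=robot.get_obs();p=o["position"]
q=[(180+507-412,60+22)]
print("upper ring via wrist",plane(w,q,p[2]+.008-.045+.022-.0).round(4),p)
```

```text
[[219, 223], [285, 236], [317, 187], [257, 179]] [[0.261, -0.026, 0.01], [0.405, 0.068, 0.01], [0.312, 0.265, 0.01], [0.172, 0.162, 0.01]]
upper ring via wrist [[ 0.4329 -0.1918  0.2517]] [ 0.43665975 -0.27876809  0.26666052]
```

View pics/g.png

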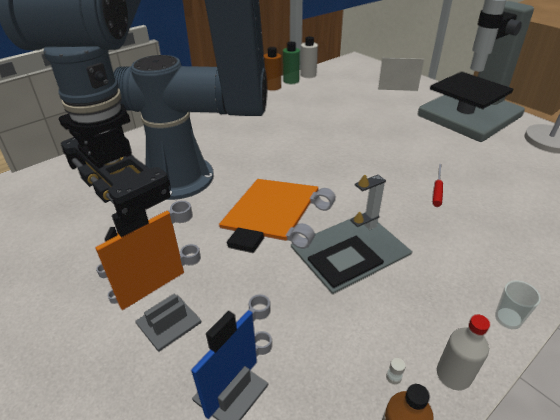

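The large leaf was toppled, but it lies clear of the hanging spot (x ≤ 0.45) and of the path. I'll carry the orange leaf across to just short of the pintles.

Emit:
move_arm(moves="0.1 0.1 0 0 0 0 0; 0.3 0.2 0 0 0 0.01 0; 0.6 0.35 0.1 0 0 0.02 0; 0.85 0.5 0.2 0 0 0.034 0; 0.95 0.5 0.2 0 0 0.034 0")

```text
time: 7.7
position: [0.4827, -0.1782, 0.2461]
tool_rot: [0.706, 0.708, 0.0, -0.002]
ft_force: [-0.3, -0.2, -3.0]
grip_width: 0.0137
grip_force: 35.0
```

Emit:
move_arm(moves="0.3 0.1 0 0 0 0 0; 0.65 0.2 0 0 0 0 0; 1 0.26 0 0 0 0 0")

```text
time: 8.0
position: [0.509, -0.0807, 0.2478]
tool_rot: [0.707, 0.707, 0.0, 0.0]
ft_force: [0.1, -0.4, -2.4]
grip_width: 0.0135
grip_force: 35.0
```

Emit:
move_arm(moves="0.35 0 0 0 0 0 0; 0.7 0 0 0 0 0 0; 1 0 0 0 0 0 0")

```text
time: 8.3
position: [0.508, 0.0201, 0.2477]
tool_rot: [0.707, 0.707, -0.0, -0.0]
ft_force: [0.4, -0.1, -2.1]
grip_width: 0.0136
grip_force: 35.0
```

Emit:
move_arm(moves="0.25 0 0 0 0 0 0; 0.45 0 0 0 0 0 0; 0.5 0 0 0 0 0 0; 0.5 0 0 0 0 0 0; 0.5 0 0 0 0 0 0")

```text
time: 8.8
position: [0.5085, 0.0674, 0.2477]
tool_rot: [0.707, 0.707, -0.0, 0.0]
ft_force: [0.2, 0.1, -2.3]
grip_width: 0.0136
grip_force: 35.0
```

Run:
```python
from h import *
o=robot.get_obs();print(o["time"],o["position"],o["tool_rot"],o["grip_width"],o["grip_force"])
a=snap("scene");w=snap("wrist")
A=cv2.resize(a["image"][90:270,200:400],None,fx=2,fy=2);W=w["image"][0:360,140:440]
cv2.imwrite('pics/i.png',np.hstack([A,W])[:,:,::-1])
print("pin proj",proj(w,[[.508,.211,.155],[.508,.211,.179]]))
p=o["position"];print("ring proj",proj(w,[p+[0,.087,.008-.045+.022],p+[0,.087,.008-.045]]))
```

```text
8.8 [0.50849404 0.06740034 0.24774441] [ 7.07369014e-01  7.06844337e-01 -2.69978426e-04  2.97469502e-04] 0.01364532456278949 34.99752759933472
pin proj [[271.92858701  -6.92727266]
 [271.73686106 -17.02650502]]
ring proj [[272.68480314  81.46947233]
 [272.7971737   82.41727065]]
```

View pics/i.png

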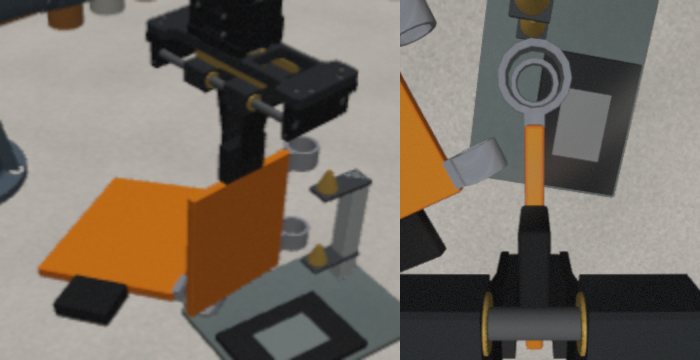

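Both sleeves are at their heights and lined up in x: ring at (274,77), pin at about (271,3). I'll move over the pins and look down through the ring.

Emit:
move_arm(moves="0.2 0 0 0 0 0 0; 0.4 0 0 0 0 0 0; 0.53 0 0 0 0 0 0; 0.53 0 0 0 0 0 0; 0.53 0 0 0 0 0 0")

```text
time: 9.4
position: [0.5084, 0.1205, 0.2477]
tool_rot: [0.707, 0.707, -0.0, 0.0]
ft_force: [-0.5, -0.9, -1.7]
grip_width: 0.0136
grip_force: 35.0
```

Run:
```python
from h import *
o=robot.get_obs();p=o["position"];print(o["time"],p)
w=snap("wrist")
W=cv2.resize(w["image"][20:170,180:370],None,fx=4,fy=4,interpolation=2)
cv2.imwrite('pics/j.png',W[:,:,::-1])
im=w["image"];hsv=cv2.cvtColor(im,cv2.COLOR_RGB2HSV).astype(int)
m=((hsv[...,0]>12)&(hsv[...,0]<32)&(hsv[...,1]>90)&(hsv[...,2]>40));m[170:]=0;m[:20]=0;m[:,:180]=0;m[:,370:]=0
ys,xs=np.nonzero(m);print(len(xs),xs.mean(),ys.mean(),xs.min(),xs.max(),ys.min(),ys.max())
print("pin proj",proj(w,[[.508,.211,.155],[.508,.211,.179]]))
print("ring proj",proj(w,[p+[0,.087,.008-.045+.022],p+[0,.087,.008-.045]]))
```

```text
9.4 [0.50842622 0.12052799 0.24768305]
1770 272.9920903954802 110.29039548022598 255 289 63 169
pin proj [[272.54057189  79.12069284]
 [272.41535382  77.99768384]]
ring proj [[272.91995981  81.9539565 ]
 [273.01211382  82.83957485]]
```

View pics/j.png

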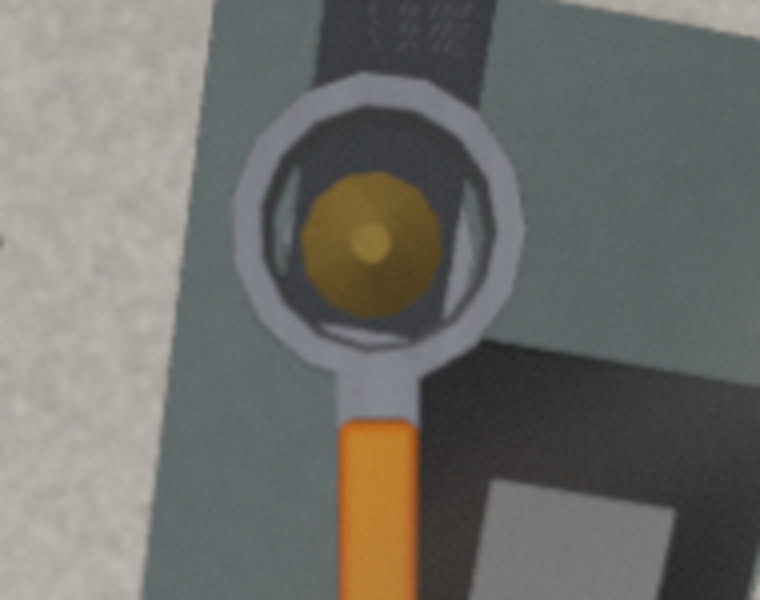

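Run:
```python
from h import *
w=snap("wrist")
f=lambda x,y:[[180+(x-1.5)/4,20+(y-1.5)/4]]
print("ring top",plane(w,f(379.5,225),.2327).round(4),"ring inner top",plane(w,f(378,228),.2327).round(4))
print("foot",plane(w,f(371,245),.155).round(4),"tip",plane(w,f(371,243),.179).round(4))
print(robot.get_obs()["position"])
```

```text
ring top [[0.5093 0.2102 0.2327]] ring inner top [[0.5091 0.2098 0.2327]]
foot [[0.508  0.2097 0.155 ]] tip [[0.508  0.2094 0.179 ]]
[0.50845584 0.12032097 0.2477018 ]
```

The ring centre is at (0.5092, 0.210) and the pin at (0.508, 0.2096), about 1 mm off in x. I'll shift by that and lower slowly.

Emit:
move_arm(moves="-0.005 -0.01 0 0 0 0 0; -0.005 -0.01 0.1 0 0 0 0; -0.005 -0.01 0.2 0 0 0 0; -0.005 -0.01 0.28 0 0 0 0; -0.005 -0.01 0.34 0 0 0 0; -0.005 -0.01 0.4 0 0 0 0; -0.005 -0.01 0.44 0 0 0 0; -0.005 -0.01 0.47 0 0 0 0; -0.005 -0.01 0.47 0 0 0 0")

```text
time: 10.4
position: [0.5072, 0.1207, 0.2004]
tool_rot: [0.707, 0.707, -0.0, -0.0]
ft_force: [0.2, 0.7, -1.9]
grip_width: 0.0137
grip_force: 35.0
```

Force unchanged so far. I'll keep lowering in small steps until contact.

Emit:
move_arm(moves="0 0 0.01 0 0 0 0; 0 0 0.02 0 0 0 0; 0 0 0.03 0 0 0 0; 0 0 0.03 0 0 0 0")

```text
time: 10.8
position: [0.5073, 0.1207, 0.1978]
tool_rot: [0.707, 0.707, -0.0, 0.0]
ft_force: [-0.6, -0.6, -1.4]
grip_width: 0.0137
grip_force: 35.0
```

Emit:
move_arm(moves="0 0 0.01 0 0 0 0; 0 0 0.02 0 0 0 0; 0 0 0.02 0 0 0 0")

```text
time: 11.1
position: [0.5073, 0.1206, 0.1956]
tool_rot: [0.707, 0.707, -0.0, -0.0]
ft_force: [-0.1, -0.6, -2.5]
grip_width: 0.014
grip_force: 35.0
```

Emit:
move_arm(moves="0 0 0.01 0 0 0 0; 0 0 0.02 0 0 0 0; 0 0 0.02 0 0 0 0")

```text
time: 11.4
position: [0.5073, 0.1206, 0.1936]
tool_rot: [0.707, 0.707, -0.0, -0.0]
ft_force: [-0.4, -0.4, -2.0]
grip_width: 0.0136
grip_force: 35.0
```

Run:
```python
from h import *
o=robot.get_obs();print(o["time"],o["position"],o["ft_force"],o["moment"])
a=snap("scene");w=snap("wrist")
A=cv2.resize(a["image"][150:250,320:400],None,fx=5,fy=5,interpolation=2)
W=cv2.resize(w["image"][20:170,200:350],None,fx=2.6,fy=3.333,interpolation=2)
cv2.imwrite('pics/k.png',np.hstack([A,W[:500]])[:,:,::-1])
```

```text
11.4 [0.50725036 0.12063588 0.19355108] [-0.41097969 -0.36869868 -1.98039968] [-0.1317019   0.04481     0.04209068]
```

View pics/k.png

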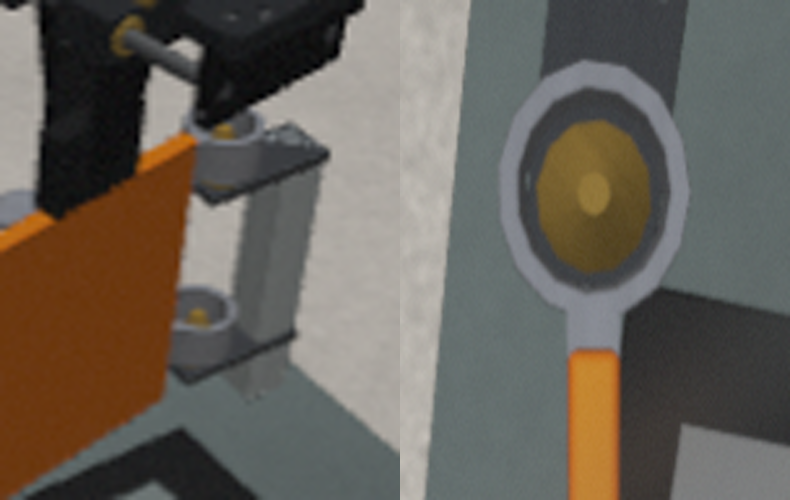

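Both sleeves are over their pins and nearly down; a sliver of brass still shows under the upper ring at crop (220,185). I'll lower a little more.

Emit:
move_arm(moves="0 0 0.01 0 0 0 0; 0 0 0.015 0 0 0 0; 0 0 0.015 0 0 0 0")

```text
time: 11.8
position: [0.5073, 0.1206, 0.1921]
tool_rot: [0.707, 0.707, -0.0, -0.0]
ft_force: [0.6, -0.1, -1.7]
grip_width: 0.0136
grip_force: 35.0
```

Emit:
move_arm(moves="0 0 0.01 0 0 0 0; 0 0 0.015 0 0 0 0; 0 0 0.015 0 0 0 0")

```text
time: 12.1
position: [0.5073, 0.1207, 0.1907]
tool_rot: [0.707, 0.707, -0.0, -0.0]
ft_force: [-0.0, 0.8, -1.4]
grip_width: 0.0139
grip_force: 35.0
```

Emit:
move_arm(moves="0 0 0.01 0 0 0 0; 0 0 0.015 0 0 0 0; 0 0 0.015 0 0 0 0")

```text
time: 12.4
position: [0.5073, 0.1207, 0.1891]
tool_rot: [0.707, 0.707, -0.0, -0.0]
ft_force: [-0.9, -0.4, -2.3]
grip_width: 0.0139
grip_force: 35.0
```

Emit:
move_arm(moves="0 0 0.01 0 0 0 0; 0 0 0.01 0 0 0 0; 0 0 0.01 0 0 0 0")

```text
time: 12.7
position: [0.5074, 0.1207, 0.1882]
tool_rot: [0.707, 0.707, -0.0, -0.0]
ft_force: [0.8, 0.4, -1.9]
grip_width: 0.0138
grip_force: 35.0
```

Emit:
move_arm(moves="0 0 0.01 0 0 0 0; 0 0 0.015 0 0 0 0; 0 0 0.015 0 0 0 0")

```text
time: 13.0
position: [0.5078, 0.1204, 0.1874]
tool_rot: [0.707, 0.707, 0.0, 0.001]
ft_force: [-1.0, -1.1, 3.6]
grip_width: 0.0137
grip_force: 35.0
```

Run:
```python
from h import *
o=robot.get_obs();print(o["time"],o["position"],o["ft_force"],o["moment"])
a=snap("scene");hsv=cv2.cvtColor(a["image"],cv2.COLOR_RGB2HSV).astype(int)
m=((hsv[...,0]>12)&(hsv[...,0]<32)&(hsv[...,1]>80))
for y0,y1 in((165,195),(205,235)):
    r=m[y0:y1,352:376];print({y+y0:int(v) for y,v in enumerate(r.sum(1)) if v})
print(proj(a,[[.508,.2096,z] for z in(.155,.179,.177,.05,.074)]).round(1).tolist())
```

```text
13.0 [0.50777351 0.12039848 0.18739273] [-0.95422914 -1.14058338  3.63039251] [-0.236319    0.27532934  0.07844189]
{176: 2, 177: 4, 178: 5, 179: 9, 180: 6, 181: 6, 182: 6, 183: 6, 184: 6, 185: 5, 186: 5, 187: 5, 188: 6, 189: 6, 190: 4, 191: 4, 192: 3, 193: 5, 194: 4}
{205: 4, 206: 4, 207: 3, 208: 3, 209: 1, 210: 1, 211: 2, 212: 6, 213: 6, 214: 8, 215: 9, 216: 6, 217: 2, 218: 1, 219: 2, 220: 2, 221: 2, 222: 1, 223: 1, 224: 1, 225: 1, 226: 1, 227: 1, 228: 1, 229: 1}
[[363.4, 183.8], [364.7, 174.9], [364.6, 175.6], [358.4, 219.6], [359.5, 211.9]]
```

Contact (+5.6 N) is at the height expected for a 10 mm holder floor, so both sleeves are home. I'll hold briefly, release, then rise.

Emit:
move_arm(moves="0 0 0 0 0 0 0; 0 0 0 0 0 0 0; 0 0 0 0 0 0 0; 0 0 0 0 0 0 0; 0 0 0 0 0 0 0.15; 0 0 0 0 0 0 0.3; 0 0 0 0 0 0 0.5; 0 0 0 0 0 0 0.5; 0 0 0 0 0 0 0.5; 0 0 0 0 0 0 0.5")

```text
time: 14.05
position: [0.5073, 0.1208, 0.1865]
tool_rot: [0.707, 0.707, -0.0, -0.0]
ft_force: [-0.7, -0.4, 0.4]
grip_width: 0.0413
grip_force: 0.0
```

Emit:
move_arm(moves="0 0 -0.1 0 0 0 0.5; 0 0 -0.3 0 0 0 0.5; 0 0 -0.6 0 0 0 0.5; 0 0 -1 0 0 0 0.5; 0 0 -1 0 0 0 0.5; 0 0 -1 0 0 0 0.5; 0 0 -1 0 0 0 0.5; 0 0 -1 0 0 0 0.5")

```text
time: 14.85
position: [0.5064, 0.1206, 0.2855]
tool_rot: [0.707, 0.707, -0.001, -0.001]
ft_force: [-0.5, 0.2, 0.9]
grip_width: 0.0435
grip_force: 0.0
```

Run:
```python
from h import *
o=robot.get_obs();print(o["time"],o["position"],o["ft_force"],o["grip_width"])
w=snap("wrist");im=w["image"].astype(int)
m=((im[...,0]>120)&(im[...,2]<90)&(im[...,0]-im[...,2]>70)).astype(np.uint8)
n,l,s,ce=cv2.connectedComponentsWithStats(m)
for i in range(1,n):
    if s[i][4]>80: print("orange",s[i],ce[i].round(1))
print(proj(w,[[.508,.2096,.177],[.508,.2096-.03,.18],[.508,.1226,.22]]).round(1).tolist())
a=snap("scene");h=cv2.cvtColor(a["image"],cv2.COLOR_RGB2HSV).astype(int)
k=(h[...,2]<45);k[:, :206]=0;k[:311]=0;k[353:]=0;k[:,237:]=0;ys,xs=np.nonzero(k);print("blue tab",xs.mean(),ys.mean(),len(xs))
# scene orange hung leaf
m=((h[...,0]<14)&(h[...,1]>180)&(h[...,2]>70)).astype(np.uint8)
n,l,s,ce=cv2.connectedComponentsWithStats(m)
for i in range(1,n):
    if s[i][4]>300: print("scene orange",s[i],ce[i].round(1))
c=lambda y,z:[.508,y,z]
print(proj(a,[c(.1876,.03),c(.1876,.18),c(.0576,.18),c(.0576,.03)]).round(1).tolist())
```

```text
14.85 [0.50637744 0.1206215  0.2854826 ] [-0.48072113  0.19787449  0.91806956] 0.04352509862058513
orange [    0    56   211   217 24459] [104.8 169.1]
orange [270 118  13  54 675] [275.9 144. ]
orange [271 252  11  21 229] [276.  261.9]
orange [386 308   7  47 178] [389.5 332.4]
orange [156 310   7  45 137] [158.  333.3]
[[275.9, 82.0], [275.9, 124.5], [276.1, 215.2]]
blue tab 221.21376281112737 331.4377745241581 683
scene orange [ 312  183   46   75 1820] [333.3 219.6]
scene orange [107 232  26  61 757] [120.2 262.6]
[[351.2, 229.9], [357.9, 178.3], [314.1, 203.0], [311.4, 255.6]]
```

The leaf outline is within about 2 px of the fully hung prediction, apart from the top edge, which the gripper may be hiding. It is upright, and the blue tab has not moved.

Emit:
move_arm(moves="0 0 0 0 0 0 0.5; 0 0 0 0 0 0 0.5; 0 0 0 0 0 0 0.5; 0 0 0 0 0 0 0.5; 0 0 0 0 0 0 0.5; 0 0 0 0 0 0 0.5; 0 0 0 0 0 0 0.5; 0 0 0 0 0 0 0.5")

```text
time: 15.75
position: [0.5074, 0.1207, 0.2868]
tool_rot: [0.707, 0.707, 0.0, 0.0]
ft_force: [-0.1, -0.2, -0.5]
grip_width: 0.0434
grip_force: 0.0
```

```bash
python3 -c "
from rig import robot
print(robot.hand_in())"
```

```text
the job is handed in; nothing more can be done
None
```

I lowered the orange leaf, still held, onto both pintles until it touched home, then released it and handed in at about 16 s; the blue leaf did not move, the large look-alike leaf fell flat on the work surface early in the run (probably my arm), and no verdict came back.

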